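# Prop the garlic cupboard's vent door on the stay's middle hole

## Task

The slatted door of the little wooden garlic cupboard is propped just ajar by the flat metal stay on its top: the hole nearest the door is over the pin. Lift the stay off the pin by its black ball knob, draw it towards the door so that the door opens further, and drop the middle one of its three holes over the pin, so that the stay lies fully down again. Let go, and leave the steel cup and the small candle where they stand.

Things in the scene. Friction and masses are not known exactly. Their poses are not given: they have to be found in the camera images.
- stay: flat bright metal bar, 34 mm wide, 4 thick, about 200 long, level on the cupboard's top. Origin: its underside, on the axis of the upright steel post on the door's top edge; x runs along the bar to the knob, z up. Three square holes, 26 mm along x, 24 across, centred at x = 45, 83, 121 mm. It swivels about the post and slides straight up it by at most 40 mm, staying level; it weighs 0.12 kg.
- stay_knob (a point): centre of the stay's black ball knob, 22 mm across, on a 9 mm stem at the free end: x = 146, y = 0, z = +33 mm in the stay's frame. Drawn towards the post it pushes the door open (under 1 N); the post runs on a 160 mm arc about the door's upright hinge at the cupboard's left front corner, so the bar swivels 5 to 10 degrees from the first hole to the middle one.
- stay_pin (a point): tip of the fixed upright steel pin (8 mm thick, domed) near the front of the top of the fixed wooden cupboard (130 deep x 220 wide x 130 mm high, slatted door facing the robot). It stands 12 mm above the wood and 10 mm above the underside of the lying bar, so the bar must rise more than 10 mm to come off. At the start it is in the hole nearest the post.
- steel_cup: bystander: small plain steel cup, 52 mm across and 72 mm high, standing upright on the worktop to the left of the cupboard. Origin: centre of its underside, z up.
- candle: bystander: small tea-light candle, 38 mm across and 15 mm high, lying on the left part of the cupboard's top, at least 90 mm from the knob. Origin: centre of its underside, z up.

How it is judged:
At the end, for the whole second after the job is handed in: The pin stands in the stay's middle hole (within its 26 x 24 mm opening), the bar lies down with the pin's tip at least 7 mm above the bar's underside, and the stay is at rest (x of stay_pin in the frame of stay between 0.07 and 0.096 m and y of stay_pin in the frame of stay between -0.012 and 0.012 m and z of stay_pin in the frame of stay above 0.007 m and linear speed of stay below 0.02 m/s); the robot touches nothing.
It fails at once if the steel cup is pushed more than 30 mm or tipped over (distance of steel_cup from where it was at the start of the episode above 0.03 m or angle between steel_cup's own z axis and vertical above 0.6 rad).
It fails at once if the candle is pushed more than 30 mm or tipped over (distance of candle from where it was at the start of the episode above 0.03 m or angle between candle's own z axis and vertical above 0.6 rad).
It also fails if it takes over 32 s, if anything falls off the work surface, if the arm or the gripper's body presses on something with over 40 N, if the wrist force passes 120 N, or if a joint passes its speed limit or range.

## Robot

A 6-joint arm with a two-finger parallel gripper is mounted at the origin on a cart in front of the work surface, level with it; the furniture and walls round the work are solid. World frame = base frame: x ahead of the robot, y to its left, z up, the work surface at z = 0. Lengths are in m, angles in rad, forces in N, time in s.
With the tool pointing down it reaches from about 0.35 to 0.925 m from the base axis. Payload 6.4 kg.
Tool frame: the origin (TCP) lies at the very end of the fingers, on their centre line; the grasp point (between the pads) lies 19 mm behind it; z points along the fingers, y is the line along which they close (so a half turn about z gives the same grasp; the last joint's range is limited). The gripper opens to 94 mm and grips with 3 to 60 N. Pads are 16 mm wide; open, the fingers measure 119 mm over their backs; the gripper's body (75 mm by 177 mm) begins 78 mm behind the grasp point.
Start: joints at [0.98, 0.245, 1.558, -0, 1.339, -0.174], TCP at [0.263, 0.594, 0.205] pointing down, gripper open.
Joint ranges: [-3.13, 3.13], [-1.02, 2.26], [0.13, 2.54], [-0.95, 4.09], [0.21, 2.88], [-2.74, 2.74]. Speed limits (rad/s): [2.57, 2.57, 3.14, 3.14, 3.14, 3.14].

## Interface

Orientations are given as [roll, pitch, yaw] about the fixed x, y, z axes, in that order (R = Rz(yaw) Ry(pitch) Rx(roll)).
In Python, from bench import readout, cams, job gives the robot as it stands. The module is installed in compiled form; this text tells all that it offers.
- The arm moves only by the tool jog_arm, never from a script. Its argument "plan" is a list of rows, each a list of 5 numbers: the opening, from 0 (shut) to 1 (fully open), then the shift along the world's x, y, z in mm, then the turn about the world's z in rad. A call has 1 to 12 rows; each row shifts and turns the commanded pose from where the row before left it; what a row does not reach is not made up. A row lasts 1/12 s, in which the tool goes at most 41.7 mm and 7.16 degrees, less where a joint would pass 70% of its speed; a pose out of reach is approached as far as the arm can. A call with a gripper value outside its range is refused whole. The fingers move at their own pace and stop on an object; the grip force is fixed at half the most. Time passes only in rows, so rows that do not move let the fingers close. It gives the time, the measured TCP pose, the force, the opening and the grip force at its end, in the units of the state.
- readout.state(): the state, without advancing time (a new reading comes with each control period).
- cams.snapshot(name): name is "side" or "top" or "wrist"; returns a dict with "pixels" (400x640x3 uint8, red, green, blue), "intrinsics" (3x3 intrinsics, pixels), "R" (3x3) and "t" (3): a world point X has camera coordinates R X + t; the wrist camera has in their place "mount" (4x4, takes a point from camera to tool coordinates, whose origin is the TCP and whose axes are the flange's). Camera axes: x right, y down, z forward; pixel columns grow to the right and rows downward; lengths in m; the calibration is good to about 2 mm. A picture is of the moment at which its call begins: read the wrist's pose just before it. There is no depth.
- job.hand_in(): hands the job in; it is judged then, once.
The state is a dict: "clock": time; "qpos": joint angles; "dq": joint speeds; "joint_torque": joint torques, N m; "ee_pos": TCP position; "tool_rot": TCP orientation; "force": force on the tool from outside, world axes, zero at the start; "wrist_torque": the same for the moment, N m; "width": finger opening in m; "gripper_force": force on a finger pad.
Only numpy, scipy, OpenCV 4.12 (cv2) and the standard library are available. Lean on these libraries where they do the work, as an engineer would, in place of code of your own. Each camera call takes 0.05 s, during which the arm holds its last target. There are 200 camera calls.

## Working session

There is one attempt and no reset: what is moved stays moved. The work goes in short steps, Python scripts to look and compute and a tool call to move; the robot and the scene stay as the last step left them, time stands still between calls to the robot, and variables do not carry over. Pictures are saved under pics/ and viewed, at most 10 in all, crops included, and the job is handed in when it is done.

Besides the shell and the picture viewer there is one more tool, called after "Request:" as a command line: name --pt "numbers of a row" for each row, then --argument value for the rest. jog_arm: Moves the arm, as the interface text tells. Its arguments: {"type":"object","properties":{"plan":{"type":"array","items":{"type":"array","items":{"type":"number"}}}},"required":["plan"]}

```bash
mkdir -p pics; cat > h.py <<'E'
import numpy as np, cv2, pickle
from bench import readout, cams, job
def snap(n,f):
    s=readout.state(); d=cams.snapshot(n); d['s']=s
    cv2.imwrite(f'pics/{f}.png',d['pixels'][:,:,::-1]); pickle.dump(d,open(f'pics/{f}.pkl','wb')); return d
def ray(d,uv):
    v=np.linalg.inv(d['intrinsics'])@np.array([*uv,1.]); R=d['R'];return -R.T@d['t'], R.T@v
def onz(d,uv,z):
    c,v=ray(d,uv); return c+v*(z-c[2])/v[2]
def tri(d1,a,d2,b):
    A=[];B=[]
    for d,u in((d1,a),(d2,b)):
        c,v=ray(d,u);v=v/np.linalg.norm(v);P=np.eye(3)-np.outer(v,v);A.append(P);B.append(P@c)
    return np.linalg.lstsq(np.vstack(A),np.hstack(B),rcond=None)[0]
def load(f): return pickle.load(open(f'pics/{f}.pkl','rb'))
E
python3 - <<'E'
from h import *
for n in('side','top'): snap(n,n+'0')
s=readout.state();print(s['clock'],s['ee_pos'],s['tool_rot'],s['width'])
E
```

```text
0.1 [0.26284503 0.59391102 0.20451281] [-3.13994075e+00 -2.68962131e-04  2.72483189e+00] 0.09432698202499873
```

View pics/side0.png

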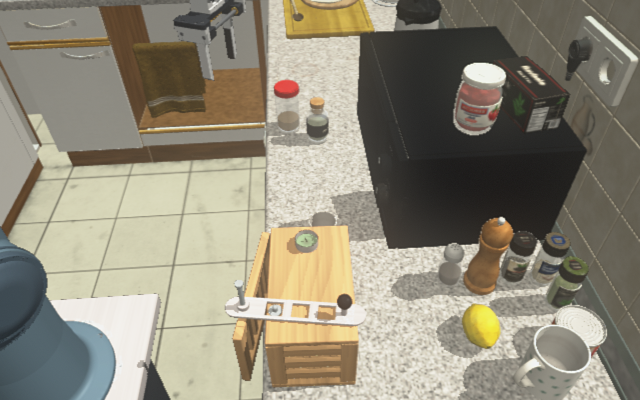

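View pics/top0.png

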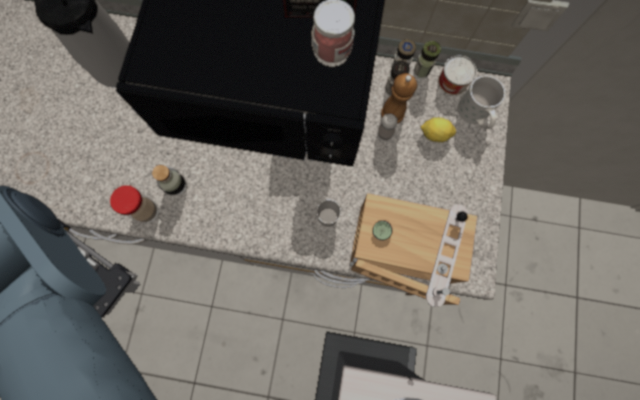

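The side view shows the knob at about (345,301), pin at (276,309), post top at (239,285) and post base at (242,305). In the top view the knob is at (462,216), the pin at (443,268) and the post at (438,292). The cup, candle and microwave are all to the left of the knob.

```bash
python3 - <<'E'
from h import *
a,b=load('side0'),load('top0')
for n,p,q in(('knob',(345,301),(462,216)),('pin',(276,309),(443,268)),('posttop',(239,285),(438,292)),('cup',(323,220),(329,212)),('candle',(306,238),(382,231))):
    X=tri(a,p,b,q);print(n,X.round(4))
print('barz',onz(a,(276,311),.13),onz(a,(242,305),.134),onz(b,(436,300),.134), onz(a,(345,301),.165),onz(b,(462,216),.165))
i=a['pixels'][210:390,220:380];cv2.imwrite('pics/c1.png',cv2.resize(i[:,:,::-1],(800,600)[:1]+(600,)[:1] if 0 else (640,720))[:600])
i=b['pixels'][180:320,340:500];cv2.imwrite('pics/c2.png',cv2.resize(i[:,:,::-1],(640,560),interpolation=cv2.INTER_CUBIC))
E
```

```text
knob [ 0.4707 -0.0014  0.166 ]
pin [0.3727 0.0149 0.1341]
posttop [0.3238 0.0309 0.1752]
cup [0.4564 0.2458 0.0735]
candle [0.4219 0.1398 0.144 ]
barz [0.3731706  0.01449465 0.13      ] [0.324054   0.02603761 0.134     ] [0.31080421 0.02150428 0.134     ] [ 0.47137985 -0.00055253  0.165     ] [ 0.47039786 -0.00175049  0.165     ]
```

View pics/c2.png

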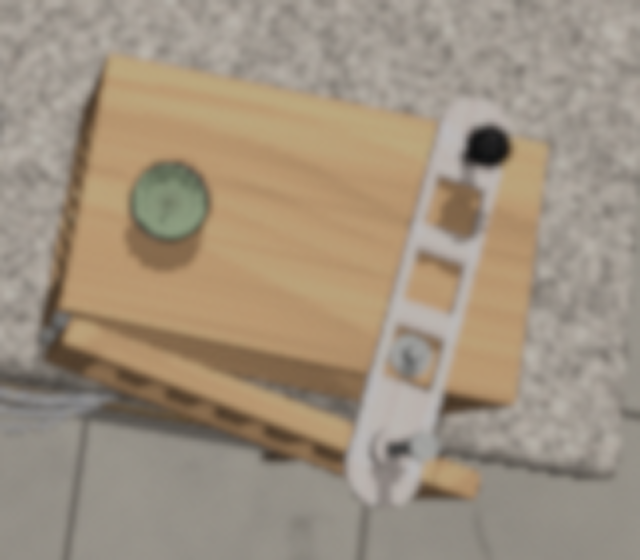

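View pics/c1.png

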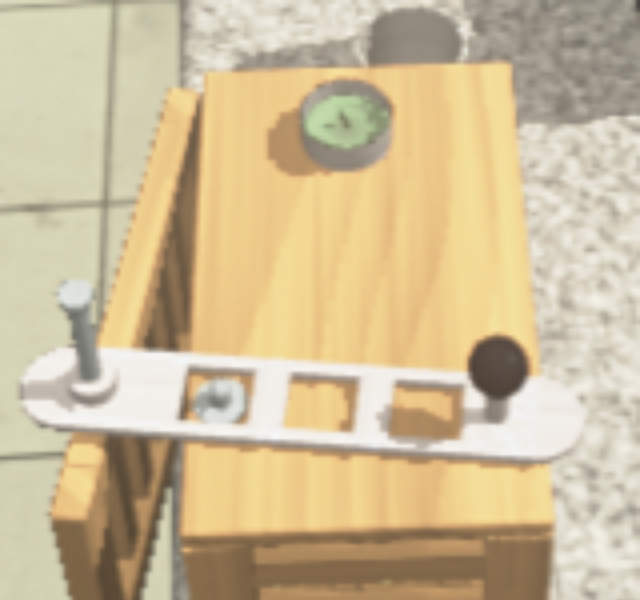

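The crops show the pin in the first hole. The bar points from the post, away from the robot and slightly right. The candle sits about 14 cm to its left. Next I compute the target geometry.

```bash
python3 - <<'E'
from h import *
a,b=load('side0'),load('top0')
print('hinge top',onz(b,(355,262),.125),'side',onz(a,(267,234),.125),'micro',onz(a,(387,245),0),onz(b,(355,163),.0),onz(b,(155,135),0))
fl,fr=onz(b,(340+65/4,180+308/4),.13),onz(b,(340+515/4,180+403/4),.13);print(fl,fr,np.linalg.norm(fl-fr))
K=np.array([.4709,-.0011]);pin=np.array([.3728,.0147])
u=(K-pin);print('pin-knob',np.linalg.norm(u)*1e3)
u/=np.linalg.norm(u);P=K-.146*u
from scipy.optimize import fsolve
for H in (onz(b,(355,262),.125)[:2],onz(a,(267,234),.125)[:2]):
    r=np.linalg.norm(P-H)
    f=lambda q:[np.linalg.norm(q-H)-r,np.linalg.norm(q-pin)-.083]
    Q=fsolve(f,P+[-.03,.01]);v=(pin-Q)/.083;K2=Q+.146*v
    print('r',r,'P',P,'Q',Q,'K2',K2,'shift mm',(K2-K)*1e3,'ang',np.arctan2(u[1],u[0]),np.arctan2(v[1],v[0]))
E
```

```text
hinge top [0.35523929 0.18002423 0.125     ] side [0.35887404 0.17193531 0.125     ] micro [0.58338404 0.23886614 0.        ] [0.59620747 0.20498674 0.        ] [0.58268675 0.68290344 0.        ]
[0.36451399 0.17949427 0.13      ] [ 0.35700149 -0.03692379  0.13      ] 0.2165484126769103
pin-knob 99.36422897602534
r 0.16045666909363468 P [0.32675758 0.0221156 ] Q [0.29176553 0.0326559 ] K2 [0.43430809 0.00107082] shift mm [-36.59190666   2.17082346] ang -0.15968877137838677 -0.21806016694399238
r 0.15322340361714776 P [0.32675758 0.0221156 ] Q [0.29208352 0.0340352 ] K2 [4.34066725e-01 2.38816083e-05] shift mm [-36.83327535   1.12388161] ang -0.15968877137838677 -0.23511442113781467
```

Request:
jog_arm --pt "1 12 -38 0 0.11" --pt "1 12 -38 0 0.11" --pt "1 12 -38 0 0" --pt "1 12 -38 0 0"

```text
clock: 0.43
ee_pos: [0.3109, 0.4406, 0.2047]
tool_rot: [-3.141, -0.001, 2.946]
force: [1.2, -0.2, -1.4]
width: 0.0943
gripper_force: 0.0
```

Request:
jog_arm --pt "1 13.3 -36.8 0 0" --pt "1 13.3 -36.8 0 0" --pt "1 13.3 -36.8 0 0" --pt "1 13.3 -36.8 0 0" --pt "1 13.3 -36.8 0 0" --pt "1 13.3 -36.8 0 0" --pt "1 13.3 -36.8 0 0" --pt "1 13.3 -36.8 0 0" --pt "1 13.3 -36.8 0 0" --pt "1 13.3 -36.8 0 0" --pt "1 13.3 -36.8 0 0" --pt "1 13.3 -36.8 0 0"

```text
clock: 1.43
ee_pos: [0.4707, -0.0012, 0.2053]
tool_rot: [3.142, -0.0, 2.944]
force: [1.1, -0.7, 0.1]
width: 0.0941
gripper_force: 0.0
```

```bash
python3 - <<'E'
from h import *
from scipy.spatial.transform import Rotation as Ro
d=snap('wrist','w1');s=readout.state();print(s['ee_pos'],s['tool_rot'],s['qpos'])
M=d['mount'];T=np.eye(4);T[:3,:3]=Ro.from_euler('xyz',s['tool_rot']).as_matrix();T[:3,3]=s['ee_pos']
C=np.linalg.inv(T@M)
for X in((.4709,-.0011,.165),(.3728,.0147,.142)):
    c=C[:3,:3]@np.array(X)+C[:3,3];p=d['intrinsics']@c;print(p/p[2])
E
```

```text
[ 0.47278091 -0.00660956  0.20557879] [-3.13827348e+00  2.05989183e-03  2.93942834e+00] [-0.25247382 -0.18588736  1.99845129 -0.0033094   1.32680581 -1.6203065 ]
[327.92726152 215.24020835   1.        ]
[322.07311627  66.96173858   1.        ]
```

View pics/w1.png

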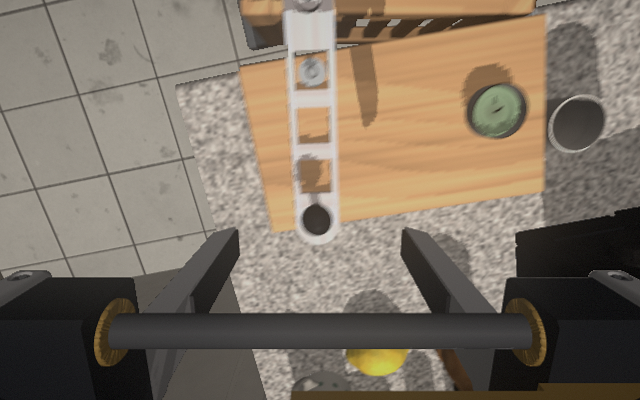

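The wrist view shows the knob at (316,220) and the pin at (312,71), with clear space on both sides of the knob. I redo the projection using the pose read just before the picture, since the arm was still settling.

```bash
cat >> h.py <<'E'
from scipy.spatial.transform import Rotation as Ro
def wristcam(d):
    T=np.eye(4);T[:3,:3]=Ro.from_euler('xyz',d['s']['tool_rot']).as_matrix();T[:3,3]=d['s']['ee_pos']
    C=np.linalg.inv(T@d['mount']);d['R']=C[:3,:3];d['t']=C[:3,3];return d
E
python3 - <<'E'
from h import *
d=wristcam(load('w1'));print(d['s']['ee_pos'],onz(d,(316,220),.165),onz(d,(312,71),.142))
d=wristcam(snap('wrist','w2'));print(d['s']['ee_pos'],d['s']['tool_rot'],d['s']['dq'].round(3) if hasattr(d['s']['dq'],'round') else d['s']['dq'])
g=cv2.GaussianBlur(cv2.cvtColor(d['pixels'],cv2.COLOR_RGB2GRAY),(3,3),0)
m=(g[170:250,290:345]<50).astype('uint8')
n,l,st,c=cv2.connectedComponentsWithStats(m);
for i in range(1,n):
  if st[i,4]>150: 
    uv=c[i]+[290,170];print(st[i],uv,onz(d,uv,.165))
E
```

```text
[ 0.47072822 -0.00118443  0.20525737] [ 0.47046855 -0.00435341  0.165     ] [0.37175953 0.01257167 0.142     ]
[ 0.47278091 -0.00660956  0.20557879] [-3.13827348e+00  2.05989183e-03  2.93942834e+00] [ 0.104 -0.035  0.032  0.045  0.035  0.16 ]
```

Request:
jog_arm --pt "1 0 -1 0 0" --pt "1 0 0 -10 0" --pt "1 0 0 -10 0" --pt "1 0 0 -10 0" --pt "1 0 0 -10 0" --pt "1 0 0 -10 0" --pt "1 0 0 -9 0" --pt "1 0 0 0 0" --pt "1 0 0 0 0"

```text
clock: 2.28
ee_pos: [0.4703, 0.0, 0.1457]
tool_rot: [3.142, -0.002, 2.945]
force: [-0.2, 0.2, 0.8]
width: 0.0938
gripper_force: 0.0
```

```bash
python3 - <<'E'
from h import *
a=snap('side','s1');print(a['s']['ee_pos'],a['s']['force'])
i=a['pixels'][210:360,220:420];cv2.imwrite('pics/c3.png',cv2.resize(i[:,:,::-1],(800,600),interpolation=cv2.INTER_CUBIC))
E
```

```text
[4.70310075e-01 2.43247635e-05 1.45701780e-01] [-0.24592973  0.24142454  0.79417655]
```

View pics/c3.png

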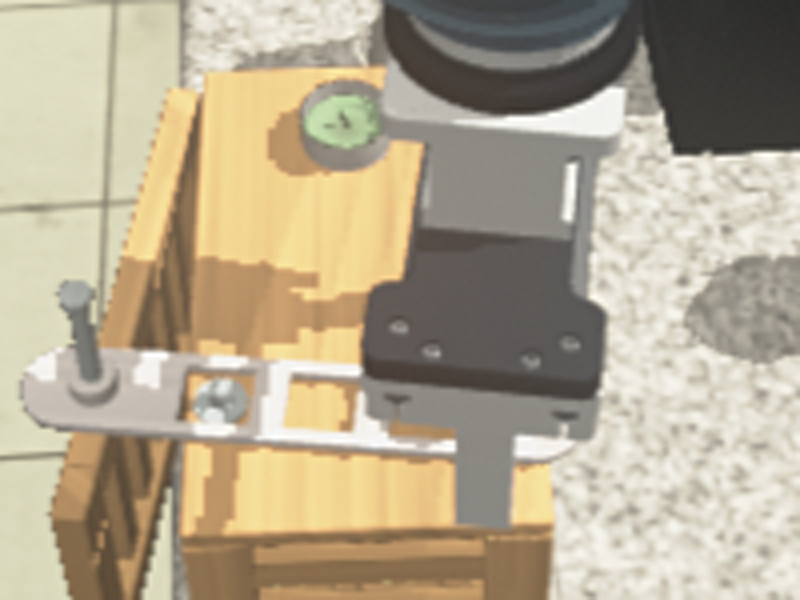

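The fingers straddle the knob, with the near finger at crop column ~485 in line with it. Nothing else is touched. Closing now.

Request:
jog_arm --pt "0 0 0 0 0" --pt "0 0 0 0 0" --pt "0 0 0 0 0" --pt "0 0 0 0 0" --pt "0 0 0 0 0" --pt "0 0 0 0 0" --pt "0 0 0 0 0" --pt "0 0 0 0 0"

```text
clock: 3.0
ee_pos: [0.4708, -0.0002, 0.1465]
tool_rot: [3.142, 0.0, 2.945]
force: [0.3, -0.4, -0.2]
width: 0.0442
gripper_force: 0.0
```

Request:
jog_arm --pt "0 0 0 0 0" --pt "0 0 0 0 0" --pt "0 0 0 0 0" --pt "0 0 0 0 0" --pt "0 0 0 0 0" --pt "0 0 0 0 0"

```text
clock: 3.5
ee_pos: [0.4707, -0.0002, 0.1464]
tool_rot: [3.142, -0.0, 2.945]
force: [-0.2, 0.8, -0.0]
width: 0.0204
gripper_force: 30.0
```

Request:
jog_arm --pt "0 0 0 5 0" --pt "0 0 0 5 0" --pt "0 0 0 5 0" --pt "0 0 0 5 0" --pt "0 0 0 0 0" --pt "0 0 0 0 0"

```text
clock: 4.0
ee_pos: [0.4711, -0.0003, 0.1671]
tool_rot: [-3.142, 0.001, 2.945]
force: [-0.8, 0.5, -1.8]
width: 0.0202
gripper_force: 30.0
```

```bash
python3 - <<'E'
from h import *
a=snap('side','s2');print(a['s']['ee_pos'],a['s']['force'])
i=a['pixels'][210:360,220:420];cv2.imwrite('pics/c4.png',cv2.resize(i[:,:,::-1],(800,600),interpolation=cv2.INTER_CUBIC))
E
```

```text
[ 4.71148464e-01 -3.47695424e-04  1.67059165e-01] [-0.80091568  0.54903092 -1.76822537]
```

View pics/c4.png

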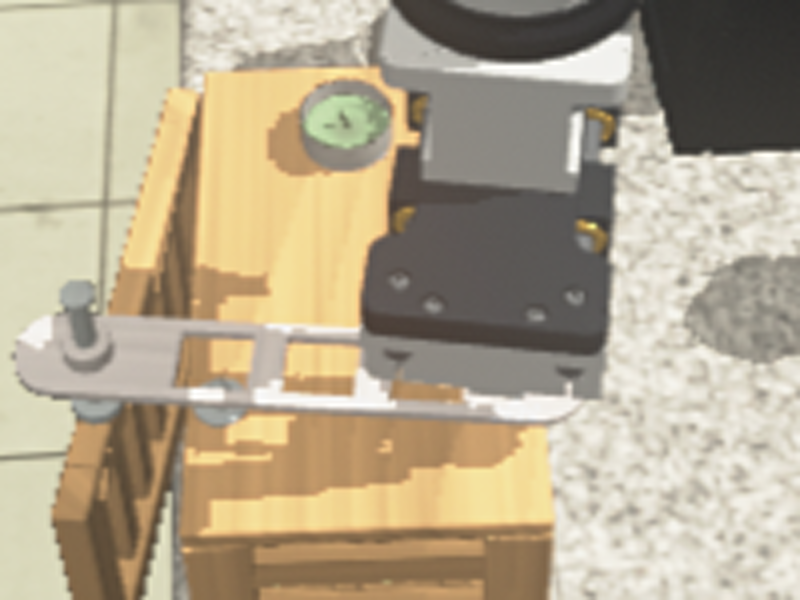

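The bar is off the pin, raised 20 mm. The draw is about (-37, +2) mm with a turn of about -0.06 rad.

Request:
jog_arm --pt "0 -3 0 0 0" --pt "0 -4 0 0 -0.01" --pt "0 -4 0.5 0 -0.01" --pt "0 -4 0 0 -0.01" --pt "0 -4 0.5 0 -0.01" --pt "0 -4 0 0 -0.01" --pt "0 -4 0.5 0 -0.01" --pt "0 -4 0 0 0" --pt "0 -3 0.5 0 0" --pt "0 -3 0 0 0" --pt "0 0 0 0 0" --pt "0 0 0 0 0"

```text
clock: 5.05
ee_pos: [0.4337, 0.0019, 0.1665]
tool_rot: [3.141, 0.0, 2.885]
force: [0.9, 0.7, -1.6]
width: 0.02
gripper_force: 30.0
```

```bash
python3 - <<'E'
from h import *
d=wristcam(snap('wrist','w3'));a=snap('side','s3');print(a['s']['ee_pos'],a['s']['force'])
i=a['pixels'][210:360,220:420];p=d['pixels'][0:240,160:480]
o=np.vstack([cv2.resize(i,(400,300),interpolation=cv2.INTER_CUBIC),cv2.resize(p,(400,300),interpolation=cv2.INTER_CUBIC)])
cv2.imwrite('pics/c5.png',o[:,:,::-1])
E
```

```text
[0.43376693 0.00184251 0.16650673] [-0.39660278  1.15314006 -2.14606786]
```

View pics/c5.png

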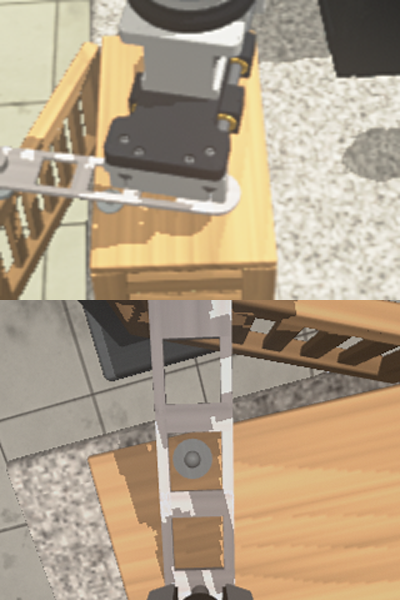

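The wrist view shows the pin inside the middle hole, with the tip at about crop (192,158) and the hole centre at about (196,161). I check parallax numerically.

```bash
python3 - <<'E'
from h import *
d=wristcam(load('w3'))
f=lambda x,y:(160+x*.8,y*.8)
print(onz(d,f(192,159),.142))
for z in(.152,.156):print([onz(d,f(*c),z).round(4).tolist() for c in((168,133),(221,132),(168,190),(222,190))],np.mean([onz(d,f(*c),z) for c in((168,133),(221,132),(168,190),(222,190))],axis=0))
E
```

```text
[0.37064884 0.01405549 0.142     ]
[[0.3563, 0.0069, 0.152], [0.3619, 0.0301, 0.152], [0.381, -0.0001, 0.152], [0.3874, 0.0243, 0.152]] [0.37166642 0.01527864 0.152     ]
[[0.3564, 0.0072, 0.156], [0.3619, 0.0299, 0.156], [0.3806, 0.0003, 0.156], [0.3869, 0.0242, 0.156]] [0.37143426 0.01538942 0.156     ]
```

The hole is within about 1.5 mm of the pin, so I lower 20 mm.

Request:
jog_arm --pt "0 -0.5 -1 -4 0" --pt "0 0 0 -4 0" --pt "0 0 0 -4 0" --pt "0 0 0 -4 0" --pt "0 0 0 -3 0" --pt "0 0 0 -1 0" --pt "0 0 0 0 0" --pt "0 0 0 0 0"

```text
clock: 5.82
ee_pos: [0.4333, 0.0008, 0.1464]
tool_rot: [3.142, 0.0, 2.885]
force: [0.9, 1.2, -0.2]
width: 0.0203
gripper_force: 30.0
```

Request:
jog_arm --pt "0.6 0 0 0 0" --pt "0.6 0 0 0 0" --pt "0.6 0 0 0 0" --pt "0.6 0 0 0 0" --pt "0.6 0 0 0 0" --pt "0.6 0 0 0 0" --pt "0.6 0 0 0 0" --pt "0.6 0 0 0 0"

```text
clock: 6.48
ee_pos: [0.4332, 0.0007, 0.1465]
tool_rot: [-3.142, 0.0, 2.885]
force: [0.0, -0.1, 0.4]
width: 0.0562
gripper_force: 0.0
```

Request:
jog_arm --pt "0.6 0 0 5 0" --pt "0.6 0 0 10 0" --pt "0.6 0 0 15 0" --pt "0.6 0 0 20 0" --pt "0.6 0 0 20 0" --pt "0.6 0 0 10 0" --pt "0.6 0 0 0 0" --pt "0.6 0 0 0 0" --pt "0.6 0 0 0 0" --pt "0.6 0 0 0 0"

```text
clock: 7.32
ee_pos: [0.4325, 0.001, 0.2251]
tool_rot: [3.142, -0.002, 2.885]
force: [-0.2, -0.1, -0.3]
width: 0.0561
gripper_force: 0.0
```

```bash
python3 - <<'E'
from h import *
d=snap('wrist','w4');a=snap('side','s4');print(a['s']['ee_pos'],a['s']['force'])
i=a['pixels'][210:360,200:400];p=d['pixels'][0:240,160:480]
o=np.vstack([cv2.resize(i,(400,300),interpolation=cv2.INTER_CUBIC),cv2.resize(p,(400,300),interpolation=cv2.INTER_CUBIC)])
cv2.imwrite('pics/c6.png',o[:,:,::-1])
E
```

```text
[0.43253504 0.00093544 0.22515367] [-0.42633376 -0.22286558 -0.5569407 ]
```

View pics/c6.png

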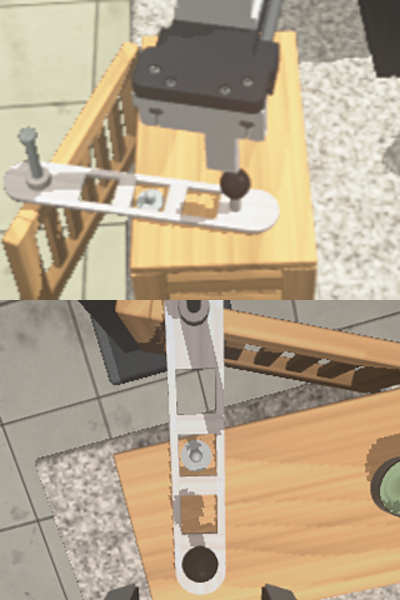

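The bar lies flat with the pin in the middle hole. The gripper is clear above it and the candle has not moved.

```bash
python3 -c "
from bench import job;print(job.hand_in())"
```

```text
the job is handed in; nothing more can be done
None
```

The stay lies flat with the pin in its middle hole and the gripper clear of it. I handed the job in at about 7.4 s on the robot's clock. The cup and candle were left alone, and the hand-in returned no verdict.

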